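# Hook the return spring onto a bench crimping press

## Task

The return spring of the bench crimping press has come off, so its lever has dropped. Take the T-handled spring puller out of the wooden tool block, catch the eye of the brass hook plate with it, draw the spring up beside the steel anchor post and feel for the post, whose height in its slot nobody has measured, until the hook goes over it and hangs fully home in its groove, holding the lever up. Never load the hook plate with more than about 20 N and keep the gripper itself off the press and its spring; then put the puller back upright in its hole and leave everything else where it is.

Things in the scene. Friction and masses are not known exactly. Their poses are not given: they have to be found in the camera images.
- press: green bench crimping press, fixed. Origin on the desk under its base (x -50..60, y -72..88, 14 high); x to its back, y left, z up. Upright plate: front face x 18, 168 high from y -48 to 10. From it a steel post stands out to -x at y -22, clamped in a slot: its height, anywhere from z 134 to 150, is not measured: see or feel. Its groove: 7 mm thick, x -5..4; before it a 12 mm head, 3.5 long
- lever (a joint): lever's angle: 0 dropped, 0.28 up at its stop (about 3 N at the spring pin raises it). It turns about the press's x at y 50, z 46; its red handle points right (-y). The spring stands on a pin of the lever 75 mm right of the pivot: in the press's frame at (-2, -25, 46) mm when dropped, (-2, -22, 67) when up
- return_spring (a joint): lean of the spring on its pin relative to the lever, rad; 0 = 0.42 to the right (-y), growing to the right; stiff, it stays where put. Spring and hook plate move only in the plane x = -2 mm of the press. It stretches along its own axis: 4 N to begin, then 0.35 N per mm; 5 to 11 N hooked on, 8 to 15 N on the puller as the channel passes the post. Its sleeve is black, 18 mm thick
- hook_plate: brass hook plate on the spring's upper end, 4 mm thick, 22 mm wide. Origin on the spring's axis, 40 mm from the pin when slack; z away from the pin, x as the press's x. L-shaped throat open to +y: channel z 12.5..22 (lower lip to y 13, its end bevelled to z 10; upper lip y 4.75..11), then a pocket y -4.75..4.75 up to z 26.75 where the groove rests. Above: eye
- hook_eye (a point): centre of the window (eye) near the top of the hook plate: 11 mm wide, 12 mm high, its upper edge 5.8 mm above this point along the plate's z; the plate's top edge 11 mm above
- hook_throat (a point): where the post's groove sits in the hook plate when fully home: (-2, 0, 23.25) mm in the plate's frame, 15 mm below hook_eye along the plate's z. At the end it lies at the post (x -2, y -22 in the press's frame)
- puller: spring puller, 0.14 kg, in the tool block. Origin: centre of the underside of its steel flange (36 mm across, 5 thick), which rests on the block; z up. Orange handle bar 16 mm thick (x), 64 long (y), 20 high, centre 31 mm above origin. Below: tapered boss (24 across, 9 deep), cranked shank, 4 mm wire hook opening up, pointing to +x: x -8.5..10.5, lowest z -62, tip's top z -55
- puller_hook (a point): bearing point of the puller's hook: top of the wire at the bottom of the hook, on the puller's axis, 58 mm below its origin
- block_hole (a point): centre of the puller's hole, at the top of the fixed wooden tool block (110 x 60 x 72 mm); 27 mm across, right through; it takes the puller's hook, shank and boss. Two hex keys stand in small holes 54 mm from it along the block's +x, up to 35 mm above the block
- phone: black candy-bar phone, 47 x 107 x 16 mm, lying on the desk; origin at its underside
- terminal_strip: white terminal strip, 17 x 50 x 15 mm, on the desk; origin at its underside
- plug_shell: black mains plug, 19 x 57 x 15 mm, the one further right; origin at its underside
- screwdriver: screwdriver with a pale handle, 21 x 148 x 21 mm, lying on the desk; origin at its underside
- tape: roll of blue tape, 67 mm across, 19 mm high, behind the press; origin at its underside

How it is judged:
By the outcome, as a careful person would: the job done as asked, in the order asked, and still so for the second after the job is handed in, with the robot touching nothing.
It also fails if it takes over 72 s, if anything falls off the work surface, if the arm or the gripper's body presses on something with over 40 N, if the wrist force passes 120 N, or if a joint passes its speed limit or range.

## Robot

A 6-joint arm with a two-finger parallel gripper is mounted at the origin on a cart in front of the work surface, level with it; the furniture and walls round the work are solid. World frame = base frame: x ahead of the robot, y to its left, z up, the work surface at z = 0. Lengths are in mm, angles in rad, forces in N, time in s.
With the tool pointing down it reaches from about 350 to 775 mm from the base axis. Payload 7.3 kg.
Tool frame: the origin (TCP) lies on the front face of the gripper's body, between the roots of the fingers; the fingertips stand 66 mm ahead of it and the grasp point (between the pads) lies 47 mm ahead of it (bot.tip_extent is the distance from the TCP to the fingertips, in mm); z points along the fingers, y is the line along which they close (so a half turn about z gives the same grasp; the last joint's range is limited). The gripper opens to 92 mm and grips with 3 to 60 N. Pads are 19 mm wide; open, the fingers measure 130 mm over their backs; the gripper's body (75 mm by 190 mm) begins 47 mm behind the grasp point.
Start: joints at [1.071, 0.342, 1.524, -0, 1.275, -0.146], TCP at [181.878, 492.503, 292.241] pointing down, gripper open.
Joint ranges: [-2.53, 2.53], [-0.77, 2.02], [0.04, 2.7], [-1, 4.14], [0.28, 2.66], [-3.11, 3.11]. Speed limits (rad/s): [2.57, 2.57, 3.14, 3.14, 3.14, 3.14].

## Interface

Orientations are given as [roll, pitch, yaw] about the fixed x, y, z axes, in that order (R = Rz(yaw) Ry(pitch) Rx(roll)).
In Python, from plant import readout, viewer, order, bot gives the robot as it stands.
- The arm moves only by the shell command python3 -m creep 'ROWS'. ROWS is text: rows parted by semicolons, each of 7 numbers parted by spaces: the shift along the world's x, y, z in m, then the turn, a rotation vector about the world's x, y, z in rad, then the opening in per cent of the stroke, from 0 (shut) to 100 (fully open). A call has 1 to 8 rows; each row shifts and turns the commanded pose from where the row before left it; what a row does not reach is not made up. A row lasts 1/12 s, in which the tool goes at most 41.7 mm and 7.16 degrees, less where a joint would pass 70% of its speed; a pose out of reach is approached as far as the arm can. A call is refused whole if a number of a shift passes 0.0417 or a number of a turn 0.125, either way. A call with a gripper value outside its range is refused whole. The fingers move at their own pace and stop on an object; the grip force is fixed at half the most. Time passes only in rows, so rows that do not move let the fingers close. It gives the time, the measured TCP pose, the force, the opening and the grip force at its end, in the units of the state.
- readout.get_obs(): the state, without advancing time (a new reading comes with each control period).
- viewer.capture(name): name is "side" or "top"; returns the picture (420x560x3 uint8, red, green, blue); there is no depth.
- viewer.camera_info(name): a dict with "fx", "fy", "cx", "cy" (pixels), "origin" and "rotation" of the camera in the world. Camera axes: x right, y up, looking along -z (the intrinsics and any distortion apply to the point x, -y, -z); pixel columns grow to the right and rows downward; lengths in mm; the calibration is good to about 2 mm. A picture is of the moment at which its call begins. camera_info takes no time and is no camera call.
- order.close_job(): hands the job in; it is judged then, once.
The state is a dict: "time": time; "joint_positions": joint angles; "dq": joint speeds; "tau": joint torques, N m; "tool_pos": TCP position; "tcp_rot": TCP orientation; "contact_force": force on the tool from outside, world axes, zero at the start; "moment": the same for the moment, N m; "grip_width": finger opening in mm; "finger_force": force on a finger pad.
Only numpy, scipy, OpenCV 4.12 (cv2) and the standard library are available. Lean on these libraries where they do the work, as an engineer would, in place of code of your own. Each camera call takes 0.05 s, during which the arm holds its last target. There are 200 camera calls.

## Working session

There is one attempt and no reset: what is moved stays moved. The work goes in short steps, Python scripts to look and compute and a shell command to move; the robot and the scene stay as the last step left them, time stands still between calls to the robot, and variables do not carry over. Pictures are saved under pics/ and viewed, at most 11 in all, crops included, and the job is handed in when it is done.

```bash
ls; mkdir -p pics; python3 - <<'E'
from plant import readout, viewer, order, bot
import cv2
for n in("side","top"):
    im=viewer.capture(n); cv2.imwrite(f"pics/{n}0.png",im[:,:,::-1]); print(n,viewer.camera_info(n))
print(readout.get_obs())
E
```

```text
pics
side {'fx': 506.18368874616306, 'fy': 506.18368874616306, 'cx': 279.29012619906314, 'cy': 208.57587360640292, 'origin': array([1490.03986596,  424.60591585,  725.68021711]), 'rotation': array([ 1.00488975, -0.02094754,  1.98314838])}
top {'fx': 441.96950335913857, 'fy': 441.96950335913857, 'cx': 291.12646277863985, 'cy': 203.66957307591545, 'origin': array([ 473.3327184 ,    6.15742204, 1195.50544695]), 'rotation': array([ 0.07561748,  0.00706678, -1.55997594])}
{'time': 0.1, 'joint_positions': array([ 1.07099379e+00,  3.42672242e-01,  1.52486984e+00,  6.67610497e-07,
        1.27541279e+00, -1.46000442e-01]), 'dq': array([-0.00086876, -0.00175818, -0.00304585,  0.00015989,  0.00111959,
       -0.00108379]), 'tau': array([ 2.99194871e-03, -4.32006919e+01, -2.44694352e+01,  7.21384515e-02,
        5.25687612e-02, -6.08989467e-05]), 'tool_pos': array([181.75082737, 492.26420202, 291.62246841]), 'tcp_rot': array([-3.14024503e+00, -1.98809163e-04,  2.78779023e+00]), 'contact_force': array([ 0.26859199, -0.27409074, -0.04874796]), 'moment': array([ 0.00931552,  0.02417817, -0.04454185]), 'finger_force': 0.0, 'grip_width': 91.98126152399692}
```

View pics/side0.png

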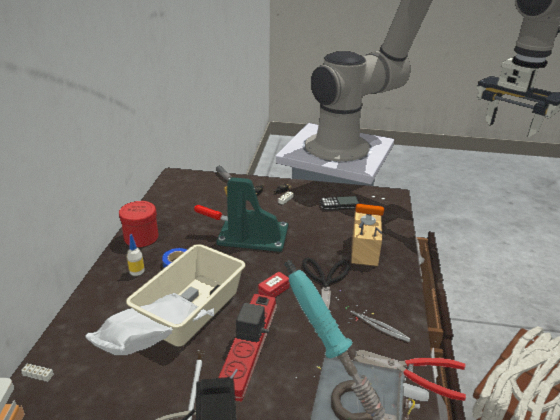

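View pics/top0.png

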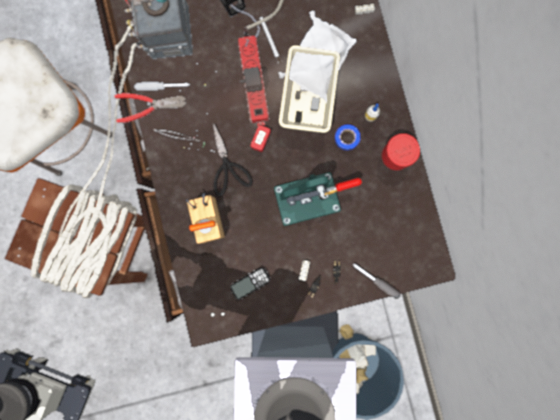

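The top view shows the block with the orange handle at about (203,226) and the green press base at about (308,198), its red handle pointing right. In the side view, the handle is at (370,209) and the press at (250,215). Next I'll take enlarged crops and project rays.

```bash
cat > h.py <<'E'
import numpy as np, cv2
from scipy.spatial.transform import Rotation as Ro
from plant import readout, viewer, order, bot
def cam(n):
    c=viewer.camera_info(n); return c,Ro.from_euler('xyz',c['rotation']).as_matrix(),np.array(c['origin'])
def ray(n,u,v):
    c,R,o=cam(n); d=R@np.array([(u-c['cx'])/c['fx'],-(v-c['cy'])/c['fy'],-1]); return o,d/np.linalg.norm(d)
def onz(n,u,v,z):
    o,d=ray(n,u,v); return o+d*(z-o[2])/d[2]
def tri(a,b):
    (o1,d1),(o2,d2)=ray('top',*a),ray('side',*b)
    s=np.linalg.lstsq(np.c_[d1,-d2],o2-o1,rcond=None)[0]; p,q=o1+s[0]*d1,o2+s[1]*d2
    return (p+q)/2,np.linalg.norm(p-q)
def proj(n,P):
    c,R,o=cam(n); p=R.T@(np.array(P)-o); return np.array([c['cx']-c['fx']*p[0]/p[2],c['cy']+c['fy']*p[1]/p[2]])
def shot(n): return viewer.capture(n)[:,:,::-1].copy()
E
python3 - <<'E'
from h import *
t=cv2.imread('pics/top0.png'); s=cv2.imread('pics/side0.png')
a=cv2.resize(t[165:257,180:370],(760,368),interpolation=cv2.INTER_CUBIC)
cv2.imwrite('pics/c0.png',a)
b=cv2.resize(s[155:285,190:400],(798,494),interpolation=cv2.INTER_CUBIC)
cv2.imwrite('pics/c1.png',b)
print('top origin check: base', proj('top',[0,0,0]), proj('side',[0,0,0]),proj('side',[181.75,492.3,291.6]))
hs=lambda i:cv2.cvtColor(i,cv2.COLOR_BGR2HSV)
def blob(i,lo,hi,roi):
    m=cv2.inRange(hs(i),lo,hi); M=np.zeros_like(m); x0,y0,x1,y1=roi; M[y0:y1,x0:x1]=m[y0:y1,x0:x1]
    c=max(cv2.findContours(M,0,1)[0],key=cv2.contourArea); return cv2.minAreaRect(c),cv2.contourArea(c),c
for nm,i,roi in(('top',t,(185,215,220,240)),('side',s,(350,195,390,222))):
    r=blob(i,(3,190,150),(14,255,255),roi); print(nm,'orange',r[:2])
for nm,i,roi in(('top',t,(270,165,350,230)),('side',s,(210,170,300,255))):
    r=blob(i,(70,90,20),(95,255,255),roi); print(nm,'green',r[:2],cv2.boxPoints(r[0]).tolist())
E
```

```text
top origin check: base [294.7514573 418.6095768] [337.15748218 146.44350591] [517.15006894 104.94346592]
top orange (((201.69232177734375, 225.46151733398438), (5.491251468658447, 25.495098114013672), 78.69007110595703), 88.0)
side orange (((369.95733642578125, 206.88412475585938), (26.393136978149414, 4.1963982582092285), 6.340191841125488), 83.0)
top green (((297.4499816894531, 189.34999084472656), (9.803059577941895, 38.57978057861328), 71.56504821777344), 213.5) [[277.6000061035156, 190.8000030517578], [314.1999816894531, 178.59999084472656], [317.2999572753906, 187.8999786376953], [280.6999816894531, 200.09999084472656]]
side green (((256.3213195800781, 214.27127075195312), (63.84893035888672, 66.73201751708984), 8.471144676208496), 1823.5) [[219.8299560546875, 242.57041931152344], [229.66033935546875, 176.5664520263672], [292.81268310546875, 185.9721221923828], [282.9822998046875, 251.97608947753906]]
```

View pics/c0.png

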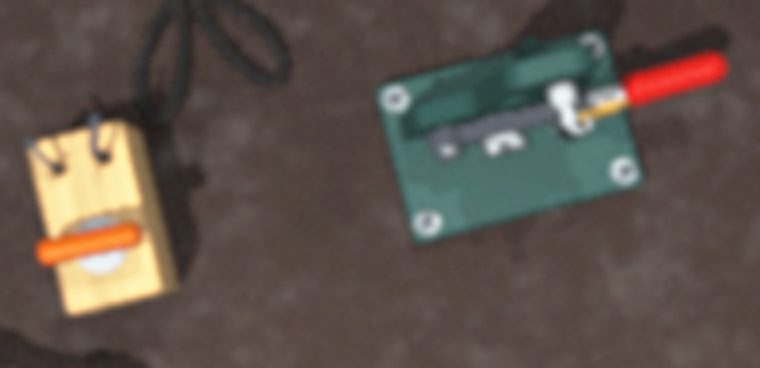

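View pics/c1.png

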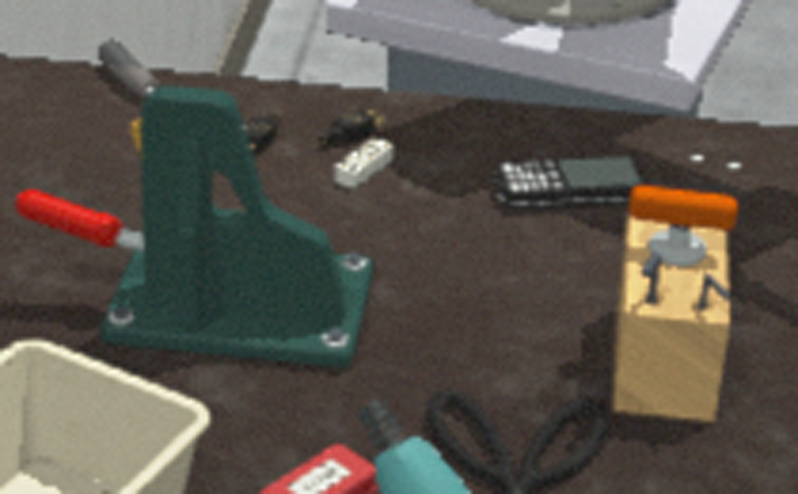

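Top crop: the press base corners (z 14) are at pixels (274.5,187), (332.5,173), (340.8,211.3) and (283.8,225.5). The brass plate is near (330,191) and the light head of the post near (322,190). Side crop: the brass sliver is at (226,190), left of the upright; the handle bar spans (356..384, 205..212).

```bash
python3 - <<'E'
from h import *
np.set_printoptions(precision=1,suppress=True)
c=[(378,88),(610,32),(643,185),(415,242)]
W=np.array([onz('top',180+u/4,165+v/4,14) for u,v in c]);print(W, [np.linalg.norm(W[i]-W[(i+1)%4]) for i in range(4)])
L=np.array([[60,88],[60,-72],[-50,-72],[-50,88]],float)
A=L-L.mean(0);B=W[:,:2]-W[:,:2].mean(0)
th=np.arctan2((A[:,0]*B[:,1]-A[:,1]*B[:,0]).sum(),(A*B).sum());R=np.array([[np.cos(th),-np.sin(th)],[np.sin(th),np.cos(th)]])
t=W[:,:2].mean(0)-R@L.mean(0); print('press',th,t, B-(R@A.T).T)
P=lambda x,y,z:np.r_[R@[x,y]+t,z]
for z in(134,142,150): print('post head',proj('top',P(-7,-22,z)),proj('side',P(-7,-22,z)))
# check side corners
for q in[(60,88,14),(60,-72,14),(-50,88,14),(18,-48,168),(18,10,168)]: print(q,proj('side',P(*q))*1,(proj('side',P(*q))-[190,155])*3.8, (proj('top',P(*q))-[180,165])*4)
for a in(.42,.5,.6): 
  d=78.25; y=-25-d*np.sin(a); z=46+d*np.cos(a); print(a,y,z,(proj('top',P(-2,y,z))-[180,165])*4,(proj('side',P(-2,y,z))-[190,155])*3.8)
# block top z72 crop corners, puller
b=[(27,145),(132,120),(173,290),(70,315)]
# top face corners estimate
b=[(27,150),(132,120),(160,292),(68,315)]
for u,v in b: print(onz('top',180+u/4,165+v/4,72))
e=[onz('top',180+u/4,165+v/4,72+31+5) for u,v in((40,252),(138,235))]; print('handle',e,np.linalg.norm(e[0]-e[1]))
print(tri((180+89/4,165+243/4),(190+684/3.8,155+206/3.8)))
print('flange',onz('top',180+100/4,165+246/4,77),onz('side',190+678/3.8,155+246/3.8,77))
E
```

```text
[[ 607.2   60.7   14. ]
 [ 646.7  -95.1   14. ]
 [ 543.8 -117.5   14. ]
 [ 504.1   34.5   14. ]] [np.float64(160.66315055094344), np.float64(105.37274586875546), np.float64(157.1505249484131), np.float64(106.43661750858097)]
press 0.24542646617224118 [572.6 -38.3] [[-2.1 -1. ]
 [-1.5 -1.5]
 [ 2.2  2.8]
 [ 1.4 -0.4]]
post head [322.7 196.8] [241.3 184. ]
post head [322.9 196.5] [241.3 181. ]
post head [323.1 196.2] [241.2 178. ]
(60, 88, 14) [281.6 247.1] [348.2 350.2] [376.6  84.8]
(60, -72, 14) [215.4 239.3] [ 96.5 320.5] [607.8  29.7]
(-50, 88, 14) [288.7 221.5] [375.1 252.5] [414.4 244.1]
(18, -48, 168) [227.4 175.2] [142.2  76.8] [607.5  70.1]
(18, 10, 168) [252.3 177.7] [236.7  86.3] [511.1  93.1]
0.42 -56.90725545191137 117.44920957943812 [622.5 108.4] [139.2 131.5]
0.5 -62.515048395778884 114.67083546792166 [630.9 106.8] [130.6 134.4]
0.6 -69.18327354316152 110.58251186668232 [640.8 104.9] [120.5 139. ]
[558.6 281.6  72. ]
[578.5 215.   72. ]
[469.2 194.5  72. ]
[454.  252.6  72. ]
handle [array([493., 263., 108.]), array([504.1, 202.9, 108. ])] 61.141618994921394
(array([499. , 233.8, 103.2]), np.float64(0.2555775725084699))
flange [497.8 232.4  77. ] [503.8 234.3  77. ]
```

```bash
python3 -m creep '.0227 -.0184 -.004 0 0 -.073 43;.0227 -.0184 -.004 0 0 -.073 43;.0227 -.0184 -.004 0 0 -.073 43;.0227 -.0184 -.004 0 0 -.073 43;.0227 -.0184 -.004 0 0 -.073 43;.0227 -.0184 -.004 0 0 -.073 43;.0227 -.0184 -.004 0 0 -.073 43'; python3 -m creep '.0227 -.0184 -.004 0 0 -.073 43;.0227 -.0184 -.004 0 0 -.073 43;.0227 -.0184 -.004 0 0 -.073 43;.0227 -.0184 -.004 0 0 -.073 43;.0227 -.0184 -.004 0 0 -.073 43;.0227 -.0184 -.004 0 0 -.073 43;.0227 -.0184 -.004 0 0 -.073 43'; python3 -m creep '0 0 0 0 0 0 43;0 0 0 0 0 0 43'
python3 - <<'E'
from h import *
t=shot('top');s=shot('side')
cv2.imwrite('pics/m1.png',np.hstack([cv2.resize(t[180:260,160:260],(400,320),interpolation=2),cv2.resize(s[160:260,320:420],(400,320),interpolation=2)]))
o=readout.get_obs();print(o['tool_pos'],o['tcp_rot'],o['contact_force'],o['moment'],o['grip_width'])
E
```

```text
time: 0.68
tool_pos: [341.6, 362.6, 263.8]
tcp_rot: [-3.141, -0.0, 2.273]
contact_force: [0.9, 0.3, -0.2]
grip_width: 49.4
finger_force: 0.0
time: 1.27
tool_pos: [500.5, 233.7, 235.7]
tcp_rot: [-3.141, 0.0, 1.762]
contact_force: [0.0, 1.5, 0.2]
grip_width: 39.3
finger_force: 0.0
time: 1.43
tool_pos: [500.2, 233.8, 235.3]
tcp_rot: [-3.14, 0.0, 1.764]
contact_force: [-0.3, -0.3, 0.6]
grip_width: 39.5
finger_force: 0.0
[499.03804153 235.18874391 235.97478078] [-3.14053854e+00 -2.18339470e-04  1.76666107e+00] [ 0.43440451 -0.52019638 -0.65044005] [-0.07289377  0.05810866  0.06004392] 39.73786917457235
```

View pics/m1.png

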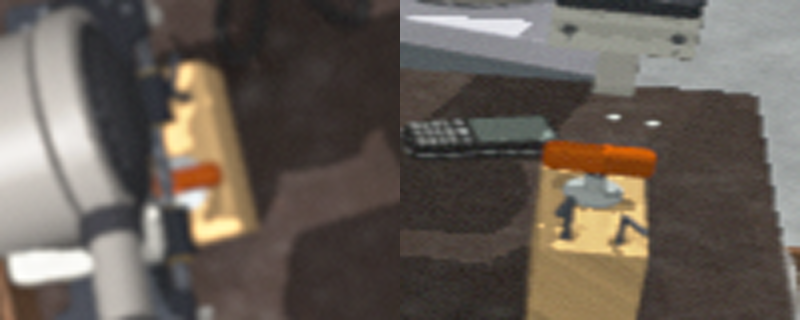

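The top-view fingers straddle the bar line and the side view shows the gripper above the bar, aligned. Descend and grip.

```bash
python3 -m creep '0 -.0007 -.02 0 0 0 43;0 0 -.02 0 0 0 43;0 0 -.02 0 0 0 43;0 0 -.014 0 0 0 43;0 0 -.008 0 0 0 43;0 0 -.003 0 0 0 43;0 0 0 0 0 0 43'; python3 -m creep '0 0 0 0 0 0 5;0 0 0 0 0 0 5;0 0 0 0 0 0 5;0 0 0 0 0 0 5;0 0 0 0 0 0 5;0 0 0 0 0 0 5'
python3 - <<'E'
from h import *
s=shot('side');cv2.imwrite('pics/m2.png',s)
o=readout.get_obs();print(o['tool_pos'],o['tcp_rot'],o['contact_force'],o['moment'],o['grip_width'],o['finger_force'])
E
```

```text
time: 2.12
tool_pos: [499.1, 234.8, 151.1]
tcp_rot: [-3.141, 0.0, 1.767]
contact_force: [0.4, 0.4, 0.1]
grip_width: 39.7
finger_force: 0.0
time: 2.62
tool_pos: [499.9, 234.3, 151.9]
tcp_rot: [3.14, -0.0, 1.766]
contact_force: [-1.2, -0.4, 5.1]
grip_width: 16.0
finger_force: 29.9
[499.92693255 234.27172997 151.86265627] [ 3.14045115e+00 -1.49537212e-04  1.76569878e+00] [-1.01110453 -0.25443662  4.99763425] [-0.07532871  0.19361967  0.02617566] 16.02497076072184 29.88015353679657
```

```bash
python3 -m creep '0 0 .005 0 0 0 5;0 0 .01 0 0 0 5;0 0 .015 0 0 0 5;0 0 .02 0 0 0 5;0 0 .02 0 0 0 5;0 0 .02 0 0 0 5;0 0 .02 0 0 0 5;0 0 .01 0 0 0 5'; python3 -m creep '0 0 .015 0 0 0 5;0 0 .005 0 0 0 5;0 0 0 0 0 0 5'
python3 - <<'E'
from h import *
t=shot('top');s=shot('side');cv2.imwrite('pics/s3.png',s);cv2.imwrite('pics/t3.png',t)
cv2.imwrite('pics/m3.png',np.hstack([cv2.resize(s[110:230,330:430],(500,600),interpolation=2),cv2.resize(s[150:270,200:250],(250,600),interpolation=2)]))
o=readout.get_obs();print(o['tool_pos'],o['tcp_rot'],o['contact_force'],o['moment'],o['grip_width'],o['finger_force'])
E
```

```text
time: 3.33
tool_pos: [500.2, 234.4, 274.3]
tcp_rot: [3.138, -0.0, 1.766]
contact_force: [0.4, -0.4, -0.8]
grip_width: 15.7
finger_force: 29.9
time: 3.58
tool_pos: [500.0, 234.3, 292.4]
tcp_rot: [3.139, -0.0, 1.766]
contact_force: [-0.5, -0.5, -1.0]
grip_width: 15.5
finger_force: 29.9
[499.384274   234.09905475 290.47863241] [-3.14055344e+00  1.43766273e-04  1.76581197e+00] [ 0.29673349 -0.00581921 -1.62433774] [-0.0781545   0.05706069 -0.00376078] 15.830109514539568 29.877929985523224
```

View pics/m3.png

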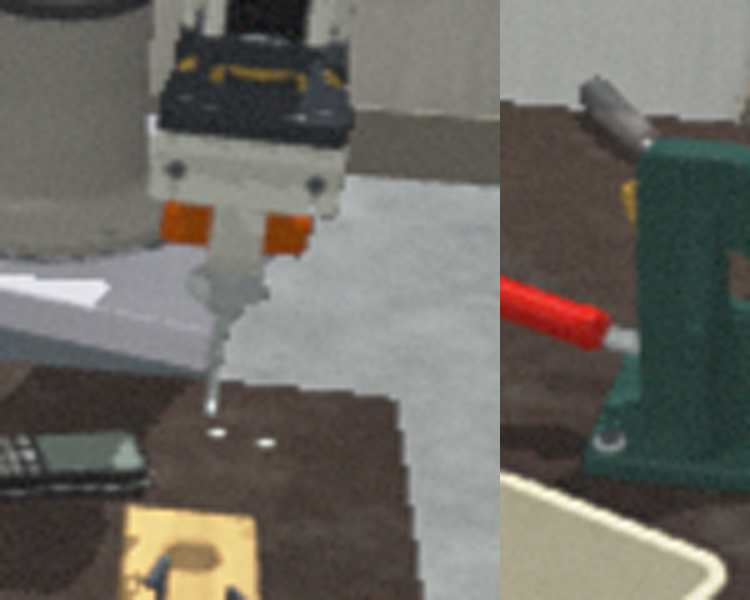

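The side crop shows the puller out of its hole, hanging vertically, with the hook tip near (372,192). A brass sliver left of the upright is at about (224–227, 186–194). I'll now measure press and brass numerically.

```bash
python3 - <<'E'
from h import *
from scipy.optimize import least_squares
np.set_printoptions(precision=1,suppress=True)
t=cv2.imread('pics/top0.png'); s=cv2.imread('pics/side0.png')
def gm(i,roi):
    b,g,r=[i[:,:,k].astype(int) for k in range(3)]
    m=((g-r>8)&(b-r>2)).astype(np.uint8)*255; M=np.zeros_like(m);x0,y0,x1,y1=roi;M[y0:y1,x0:x1]=m[y0:y1,x0:x1]
    M=cv2.morphologyEx(M,3,np.ones((5,5)));c=max(cv2.findContours(M,0,1)[0],key=cv2.contourArea);return M,c
Mt,ct=gm(t,(265,160,350,235)); Ms,cs=gm(s,(205,165,300,258))
for n,c in(('top',ct),('side',cs)):
    h=cv2.convexHull(c); print(n,cv2.contourArea(c),cv2.approxPolyDP(h,2.0,True)[:,0].tolist(), 'poly',cv2.approxPolyDP(c,2,True)[:,0].tolist())
def brass(i,roi):
    h=cv2.cvtColor(i,cv2.COLOR_BGR2HSV); m=cv2.inRange(h,(12,110,70),(32,255,255)); x0,y0,x1,y1=roi
    v,u=np.nonzero(m[y0:y1,x0:x1]); return np.c_[u+x0,v+y0]
for n,i,roi in(('top',t,(300,170,350,215)),('side',s,(210,170,240,215)),('side',cv2.imread('pics/s3.png'),(210,170,240,215))):
    b=brass(i,roi);print(n,len(b),b.tolist())
E
```

```text
top 2237.5 [[329, 172], [340, 210], [284, 225], [274, 187], [310, 175]] poly [[329, 172], [310, 175], [308, 178], [274, 187], [284, 225], [340, 210], [336, 193], [325, 198], [319, 197], [323, 187], [333, 186]]
side 3110.5 [[230, 178], [249, 179], [287, 223], [280, 251], [216, 243]] poly [[230, 178], [227, 183], [228, 216], [222, 218], [224, 224], [216, 243], [280, 251], [287, 223], [278, 222], [274, 215], [258, 205], [249, 179]]
top 20 [[336, 190], [331, 191], [332, 191], [333, 191], [334, 191], [335, 191], [336, 191], [328, 192], [329, 192], [330, 192], [331, 192], [332, 192], [333, 192], [334, 192], [326, 193], [327, 193], [328, 193], [329, 193], [330, 193], [331, 193]]
side 19 [[226, 186], [224, 187], [225, 187], [226, 187], [224, 188], [225, 188], [226, 188], [224, 189], [225, 189], [226, 189], [225, 190], [226, 190], [225, 191], [226, 191], [225, 192], [226, 192], [226, 193], [226, 194], [226, 195]]
side 18 [[226, 186], [224, 187], [225, 187], [226, 187], [224, 188], [225, 188], [226, 188], [224, 189], [225, 189], [226, 189], [225, 190], [226, 190], [225, 191], [226, 191], [225, 192], [226, 192], [226, 193], [226, 194]]
```

```bash
cat > pf.py <<'E'
from h import *
from scipy.optimize import least_squares
obs=[('top',(60,88,14),(274,186.7)),('top',(60,-72,14),(331.5,172.3)),('top',(-50,-72,14),(340.7,211)),('top',(-50,88,14),(283.7,225.7)),
('side',(60,-72,0),(215.7,243.5)),('side',(60,88,0),(280.5,251.7)),('side',(-50,88,14),(288,222.5))]
def P(p,q):
    c,s=np.cos(p[2]),np.sin(p[2]); return np.array([p[0]+c*q[0]-s*q[1],p[1]+s*q[0]+c*q[1],q[2]])
r=least_squares(lambda p:np.concatenate([proj(n,P(p,q))-o for n,q,o in obs]),[572,-38,.245])
pp=r.x
E
python3 - <<'E'
from pf import *
np.set_printoptions(precision=1,suppress=True)
print(pp,pp[2]);print(r.fun.reshape(-1,2))
print('upright', [proj('side',P(pp,q)) for q in((18,-48,168),(26,-48,168),(18,10,168))])
for a in(.36,.42,.48,.54):
    f=lambda s,d,x=-2:P(pp,(x,-25+d*np.cos(a)-s*np.sin(a),46+s*np.cos(a)+d*np.sin(a)))
    for nm,pt in(('TL',f(89.25,-11)),('TR',f(89.25,11)),('eye',f(78.25,0))): print(a,nm,pt,proj('top',pt),proj('side',pt))
E
```

```text
[573.5 -38.2   0.2] 0.24708955987141398
[[ 0.1 -0.8]
 [ 0.4 -0.2]
 [ 1.1  0.7]
 [-0.1  0. ]
 [-0.2  0.8]
 [ 0.9  0.4]
 [ 0.6 -0.9]]
upright [array([227.3, 175.4]), array([226.4, 177.1]), array([252.2, 177.9])]
0.36 TL [ 587.9 -103.4  125.7] [339.8 190.4] [222.3 186.4]
0.36 TR [582.8 -83.5 133.4] [331.9 192.1] [230.7 184.4]
0.36 eye [584.4 -89.7 119.2] [333.9 192. ] [228.2 189.3]
0.42 TL [ 589. -108.  123.] [341.6 190.1] [220.4 187.2]
0.42 TR [584.1 -88.5 132. ] [333.9 191.6] [228.5 184.7]
0.42 eye [585.5 -93.9 117.4] [335.6 191.7] [226.5 189.8]
0.48 TL [ 590.1 -112.4  120.1] [343.2 189.8] [218.6 188. ]
0.48 TR [585.3 -93.5 130.2] [335.9 191.2] [226.5 185.1]
0.48 eye [586.5 -98.  115.4] [337.2 191.4] [224.8 190.4]
0.54 TL [ 591.2 -116.6  116.9] [344.8 189.5] [216.9 189. ]
0.54 TR [586.6 -98.3 128.2] [337.8 190.8] [224.4 185.7]
0.54 eye [ 587.5 -102.   113.1] [338.7 191.1] [223.1 191. ]
```

```bash
python3 - <<'E'
from h import *
t=cv2.imread('pics/top0.png'); s=cv2.imread('pics/side0.png')
a=cv2.resize(t[172:212,305:350],(450,400),interpolation=2);b=cv2.resize(s[175:215,212:242],(300,400),interpolation=2)
cv2.imwrite('pics/m4.png',np.hstack([a,b]))
E
```

```text
(no output)
```

View pics/m4.png

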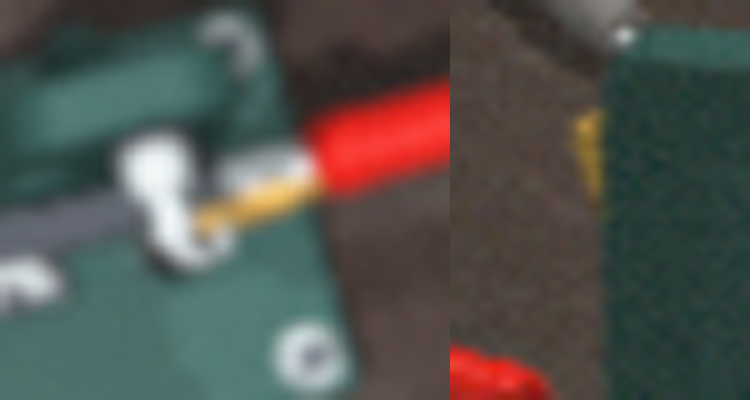

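Top crop: the brass streak runs (324.5,193.5) to (337,189.6), with the post head at (323.5,196). Side crop: the plate's upper-right corner is at (224,186.5) and the upright's edge is at u≈227. Triangulating that corner.

```bash
python3 - <<'E'
from pf import *
np.set_printoptions(precision=1,suppress=True)
def inv(p,w):
    c,s=np.cos(p[2]),np.sin(p[2]); d=w[:2]-p[:2]; return np.array([c*d[0]+s*d[1],-s*d[0]+c*d[1],w[2]])
w,e=tri((336.7,189.8),(224,186.5)); print('TL',w,e,inv(pp,w))
for a in(.25,.28,.31):
    f=lambda s,d,x=-2:np.array((x,-25+d*np.cos(a)-s*np.sin(a),46+s*np.cos(a)+d*np.sin(a)))
    for nm,q in(('TL',f(89.25,-11)),('eye',f(78.25,0))): print(a,nm,q,P(pp,q),proj('top',P(pp,q)),proj('side',P(pp,q)))
# hook check: bearing at TCP-137.5
T=np.array([499.7,234.2,291]); y=.19
for sg in(1,-1):
  for q in((0,0,-60),(sg*8.5,0,-57),(-sg*6.5,0,-50),(0,0,0)):
    c,s=np.cos(y),np.sin(y); X=T+[c*q[0],s*q[0],-79.5+q[2]]; print(sg,q,proj('side',X))
# post-head tops
print([ (z,proj('top',P(pp,(-8.5,-22,z))),proj('top',P(pp,(-7,-22,z+6)))) for z in(134,150)])
E
```

```text
TL [589.5 -96.6 127.8] 2.1319978417659984 [  1.3 -60.5 127.8]
0.25 TL [ -2.  -57.7 129.8] [585.7 -94.7 129.8] [336.4 191.1] [225.9 185.3]
0.25 eye [ -2.  -44.4 121.8] [582.4 -81.7 121.8] [330.7 192.7] [231.6 188.7]
0.28 TL [ -2.  -60.2 128.7] [586.3 -97.1 128.7] [337.3 190.9] [224.9 185.5]
0.28 eye [ -2.  -46.6 121.2] [582.9 -83.9 121.2] [331.6 192.5] [230.6 188.9]
0.31 TL [ -2.  -62.7 127.6] [586.9 -99.5 127.6] [338.3 190.7] [223.9 185.8]
0.31 eye [ -2.  -48.9 120.5] [583.5 -86.1 120.5] [332.5 192.3] [229.7 189. ]
1 (0, 0, -60) [372.7 191.3]
1 (8.5, 0, -57) [372.6 192. ]
1 (-6.5, 0, -50) [373.4 186.1]
1 (0, 0, 0) [375.9 167.7]
-1 (0, 0, -60) [372.7 191.3]
-1 (-8.5, 0, -57) [373.1 188.3]
-1 (6.5, 0, -50) [373.  188.9]
-1 (0, 0, 0) [375.9 167.7]
[(134, array([322.8, 197. ]), array([322.8, 196.2])), (150, array([323.2, 196.4]), array([323.2, 195.5]))]
```

```bash
python3 -m creep '.0025 -.0150 0 0 0 .0057 5;.0046 -.033 0 0 0 .0057 5;.0046 -.033 0 0 0 .0057 5;.0046 -.033 0 0 0 .0057 5;.0046 -.033 0 0 0 .0057 5;.0046 -.033 0 0 0 .0057 5;.0046 -.033 0 0 0 .0057 5;.0046 -.033 0 0 0 .0057 5'; python3 -m creep '.0046 -.033 0 0 0 .0057 5;.0046 -.033 0 0 0 .0057 5;.003 -.0157 -.01 0 0 0 5;0 0 -.015 0 0 0 5;0 0 -.007 0 0 0 5;0 0 0 0 0 0 5'
cat > av.py <<'E'
from h import *
import sys
L=[]
for k in range(int(sys.argv[1]) if len(sys.argv)>1 else 4):
    o=readout.get_obs();L.append(np.r_[o['tool_pos'],o['contact_force'],o['moment'],o['tcp_rot'],o['grip_width']]); viewer.capture('side')
from pf import pp
m=np.mean(L,0); c,s=np.cos(pp[2]),np.sin(pp[2]); d=m[:2]-pp[:2]
np.set_printoptions(precision=2,suppress=True)
F=[c*m[3]+s*m[4],-s*m[3]+c*m[4],m[5]]
print('t',round(o['time'],2),'bear in press',np.array([c*d[0]+s*d[1],-s*d[0]+c*d[1],m[2]-137.5]),'Fpress',np.array(F),'mom',m[6:9],'rot',m[9:12],m[12])
E
python3 av.py 6
```

```text
time: 4.35
tool_pos: [533.9, -13.4, 289.9]
tcp_rot: [-3.14, -0.001, 1.812]
contact_force: [0.2, 0.8, -1.8]
grip_width: 16.0
finger_force: 29.9
time: 4.85
tool_pos: [545.3, -93.2, 256.4]
tcp_rot: [-3.137, -0.003, 1.822]
contact_force: [0.2, 0.3, -2.1]
grip_width: 15.9
finger_force: 29.9
t 5.1 bear in press [-39.7  -46.4  121.19] Fpress [-0.26 -0.08 -1.39] mom [-0.06  0.02  0.  ] rot [ 0.   -0.    1.82] 15.819827507464401
```

```bash
python3 -m creep '.0075 .0019 0 0 0 0 5;.0075 .0019 0 0 0 0 5;.0048 .0012 0 0 0 0 5;.0019 .0005 0 0 0 0 5;0 0 0 0 0 0 5' | tail -3; python3 av.py 2;  python3 -m creep '.00097 .00024 0 0 0 0 5;0 0 0 0 0 0 5'|sed -n 4p;python3 -m creep '.00097 .00024 0 0 0 0 5;0 0 0 0 0 0 5'|sed -n 4p;python3 -m creep '.00097 .00024 0 0 0 0 5;0 0 0 0 0 0 5'|sed -n 4p;python3 -m creep '.00097 .00024 0 0 0 0 5;0 0 0 0 0 0 5'|sed -n 4p; python3 av.py 2
```

```text
contact_force: [-0.5, 0.4, -2.0]
grip_width: 15.7
finger_force: 29.9
t 5.62 bear in press [-16.78 -46.89 121.49] Fpress [-0.24  0.24 -1.31] mom [-0.06  0.07  0.02] rot [ 0.   -0.    1.82] 15.712060343806963
contact_force: [-0.5, -0.3, -1.8]
contact_force: [0.2, 0.0, -0.6]
contact_force: [0.2, 0.1, -0.8]
contact_force: [0.1, 0.8, -2.6]
t 6.38 bear in press [-13.13 -47.   121.72] Fpress [-0.14  0.1  -2.06] mom [-0.08  0.   -0.03] rot [ 3.14 -0.    1.82] 15.792855122812984
```

No contact yet (noise about 1 N). Continuing in 1 mm steps.

```bash
for i in 1; do :; done; python3 -m creep '.00097 .00024 0 0 0 0 5;0 0 0 0 0 0 5'|sed -n 4p;python3 -m creep '.00097 .00024 0 0 0 0 5;0 0 0 0 0 0 5'|sed -n 4p;python3 -m creep '.00097 .00024 0 0 0 0 5;0 0 0 0 0 0 5'|sed -n 4p;python3 av.py 2
```

```text
contact_force: [0.5, 0.1, -1.7]
contact_force: [-0.8, -1.0, -1.8]
contact_force: [0.0, -0.3, -1.1]
t 6.98 bear in press [-10.11 -47.03 121.73] Fpress [ 0.52 -0.22 -1.13] mom [-0.07  0.04 -0.01] rot [3.14 0.   1.82] 15.538329744787424
```

```bash
python3 -m creep '.00097 .00024 0 0 0 0 5;0 0 0 0 0 0 5'|sed -n 4p;python3 -m creep '.00097 .00024 0 0 0 0 5;0 0 0 0 0 0 5'|sed -n 4p;python3 -m creep '.00097 .00024 0 0 0 0 5;0 0 0 0 0 0 5'|sed -n 4p;python3 -m creep '.00097 .00024 0 0 0 0 5;0 0 0 0 0 0 5'|sed -n 4p;python3 av.py 2
```

```text
contact_force: [0.4, -0.8, -1.0]
contact_force: [0.5, -0.2, -0.9]
contact_force: [-0.4, 0.1, -1.0]
contact_force: [1.1, 1.3, -2.3]
t 7.75 bear in press [ -6.12 -47.02 121.72] Fpress [ 0.49  0.69 -1.95] mom [-0.09  0.06  0.01] rot [3.14 0.   1.82] 15.573508041880576
```

```bash
python3 -m creep '.00097 .00024 0 0 0 0 5;0 0 0 0 0 0 5'|sed -n 4p;python3 -m creep '.00097 .00024 0 0 0 0 5;0 0 0 0 0 0 5'|sed -n 4p;python3 -m creep '.00097 .00024 0 0 0 0 5;0 0 0 0 0 0 5'|sed -n 4p;python3 -m creep '.00097 .00024 0 0 0 0 5;0 0 0 0 0 0 5'|sed -n 4p;python3 av.py 2
python3 -m creep '0 0 .002 0 0 0 5;0 0 0 0 0 0 5'|sed -n 4p;python3 -m creep '0 0 .001 0 0 0 5;0 0 0 0 0 0 5'|sed -n 4p;python3 -m creep '0 0 .001 0 0 0 5;0 0 0 0 0 0 5'|sed -n 4p;python3 -m creep '0 0 .001 0 0 0 5;0 0 0 0 0 0 5'|sed -n 4p;python3 -m creep '0 0 .001 0 0 0 5;0 0 0 0 0 0 5'|sed -n 4p;python3 av.py 3
```

```text
contact_force: [-0.1, 0.1, -1.9]
contact_force: [0.1, -0.7, -1.6]
contact_force: [-0.5, 0.1, -2.2]
contact_force: [-0.5, 0.3, -1.2]
t 8.52 bear in press [ -2.13 -47.06 121.74] Fpress [-0.33  0.39 -1.66] mom [-0.06  0.07  0.01] rot [3.14 0.   1.82] 15.834355524092857
contact_force: [0.6, 0.8, -1.6]
contact_force: [-0.5, -0.1, -0.4]
contact_force: [0.6, -0.5, -1.8]
contact_force: [-0.6, 0.5, -5.5]
contact_force: [1.3, 0.6, -6.3]
t 9.5 bear in press [ -2.34 -46.73 127.33] Fpress [ 0.93  1.05 -5.76] mom [ 0.23  0.02 -0.  ] rot [-3.14 -0.    1.82] 15.62160623312996
```

Caught: a 4–5 N pull begins at bearing z ≈126.5, where the geometry put it. Raise the lever, drifting right to stay clear of the post.

```bash
python3 -m creep '.00013 -.0005 .002 0 0 0 5;.00013 -.0005 .002 0 0 0 5;.00013 -.0005 .002 0 0 0 5;.00013 -.0005 .002 0 0 0 5'|sed -n 4p; python3 av.py 1
python3 -m creep '.00013 -.0005 .002 0 0 0 5;.00013 -.0005 .002 0 0 0 5;.00013 -.0005 .002 0 0 0 5;.00013 -.0005 .002 0 0 0 5'|sed -n 4p; python3 av.py 1
python3 -m creep '.00013 -.0005 .002 0 0 0 5;.00013 -.0005 .002 0 0 0 5;0 0 0 0 0 0 5'|sed -n 4p; python3 av.py 2
```

```text
contact_force: [-0.7, 3.3, -7.2]
t 9.88 bear in press [ -2.29 -48.96 135.81] Fpress [ 0.13  3.4  -7.16] mom [0.52 0.15 0.05] rot [-3.14 -0.    1.82] 15.656763197337554
contact_force: [-0.2, 2.6, -7.7]
t 10.27 bear in press [ -2.26 -51.17 143.86] Fpress [ 0.42  2.55 -7.68] mom [0.6  0.21 0.01] rot [-3.14 -0.    1.82] 15.861512119440244
contact_force: [-0.9, 1.7, -6.8]
t 10.62 bear in press [ -2.18 -52.3  148.03] Fpress [-0.13  2.08 -6.5 ] mom [ 0.55  0.26 -0.03] rot [3.14 0.   1.82] 15.836937493182468
```

```bash
python3 -m creep '.00013 -.0005 .0015 0 0 0 5;.00013 -.0005 .0015 0 0 0 5;0 0 0 0 0 0 5'|sed -n 4p; python3 av.py 2
python3 -m creep '.00013 -.0005 .0015 0 0 0 5;.00013 -.0005 .0015 0 0 0 5;0 0 0 0 0 0 5'|sed -n 4p; python3 av.py 3
python3 - <<'E'
from h import *
s=shot('side');cv2.imwrite('pics/m5.png',cv2.resize(s[140:260,190:290],(650,600*650//500*120//156),interpolation=2) if 0 else cv2.resize(s[130:250,190:310],(600,600),interpolation=2))
E
```

```text
contact_force: [-0.9, 3.0, -7.8]
t 10.97 bear in press [ -2.18 -53.31 150.86] Fpress [ 0.12  2.75 -7.71] mom [0.64 0.23 0.02] rot [ 3.14 -0.    1.82] 15.634804724721747
contact_force: [0.1, 2.2, -9.8]
t 11.37 bear in press [ -2.2  -54.37 153.75] Fpress [-0.2   2.52 -9.5 ] mom [0.58 0.18 0.02] rot [-1.05  0.    1.82] 15.697795784973698
```

View pics/m5.png

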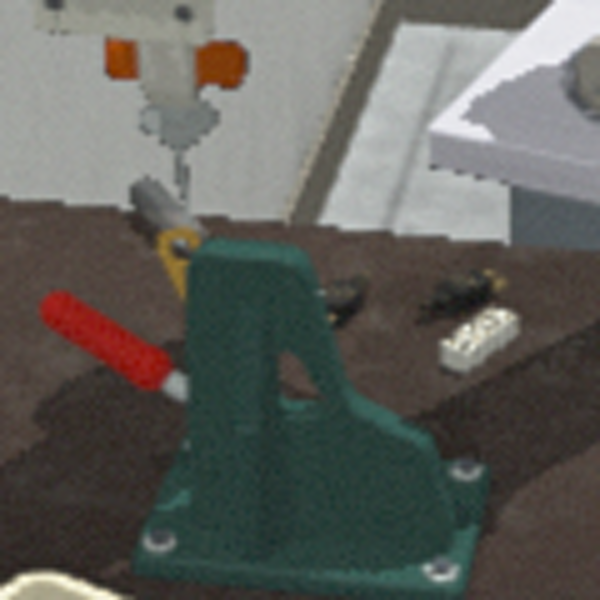

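The picture shows the hook through the eye at crop (183,240), the lever up, and the spring leaning right. Now swing left on an arc towards the post.

```bash
python3 -m creep '-.00042 .00168 .0006 0 0 0 5;-.00042 .00168 .0006 0 0 0 5;-.00042 .00168 .0005 0 0 0 5;0 0 0 0 0 0 5'|sed -n 4p; python3 av.py 2
python3 -m creep '-.00042 .00168 .0005 0 0 0 5;-.00042 .00168 .0005 0 0 0 5;-.00042 .00168 .0004 0 0 0 5;0 0 0 0 0 0 5'|sed -n 4p; python3 av.py 2
python3 -m creep '-.00024 .00097 .0002 0 0 0 5;0 0 0 0 0 0 5'|sed -n 4p; python3 av.py 1
python3 -m creep '-.00024 .00097 .0002 0 0 0 5;0 0 0 0 0 0 5'|sed -n 4p; python3 av.py 1
python3 -m creep '-.00024 .00097 .0002 0 0 0 5;0 0 0 0 0 0 5'|sed -n 4p; python3 av.py 1
```

```text
contact_force: [0.0, 2.6, -9.7]
t 11.85 bear in press [ -2.19 -48.84 155.55] Fpress [ 0.56  2.41 -9.5 ] mom [0.38 0.19 0.02] rot [-0.    0.    1.82] 15.816224208284353
contact_force: [-0.5, 1.3, -10.1]
t 12.28 bear in press [ -2.18 -43.66 156.95] Fpress [ 0.13  1.36 -9.86] mom [ 0.27  0.26 -0.01] rot [3.14 0.   1.82] 15.808074515934994
contact_force: [0.1, 0.2, -9.4]
t 12.5 bear in press [ -2.19 -42.9  157.06] Fpress [ 0.13  0.14 -9.43] mom [0.17 0.19 0.03] rot [3.14 0.   1.82] 15.490445288426775
contact_force: [-0.5, 1.1, -9.6]
t 12.72 bear in press [ -2.16 -41.88 157.26] Fpress [-0.26  1.16 -9.56] mom [ 0.13  0.23 -0.  ] rot [3.14 0.   1.82] 16.177137818856238
contact_force: [-0.9, 0.4, -9.0]
t 12.93 bear in press [ -2.15 -40.84 157.47] Fpress [-0.81  0.57 -9.01] mom [0.08 0.27 0.04] rot [3.14 0.   1.82] 15.690041613672955
```

```bash
python3 -m creep '-.00024 .00097 .0002 0 0 0 5;0 0 0 0 0 0 5'|sed -n 4p; python3 av.py 1
python3 -m creep '-.00024 .00097 .0002 0 0 0 5;0 0 0 0 0 0 5'|sed -n 4p; python3 av.py 1
python3 -m creep '-.00024 .00097 .0002 0 0 0 5;0 0 0 0 0 0 5'|sed -n 4p; python3 av.py 1
```

```text
contact_force: [-0.9, 0.0, -8.7]
t 13.15 bear in press [ -2.14 -39.78 157.67] Fpress [-0.84  0.25 -8.7 ] mom [0.08 0.21 0.02] rot [3.14 0.   1.82] 15.860676481255373
contact_force: [-0.2, 1.3, -9.4]
t 13.37 bear in press [ -2.14 -38.78 157.89] Fpress [ 0.1  1.3 -9.4] mom [ 0.03  0.27 -0.01] rot [3.14 0.   1.82] 15.756107182214867
contact_force: [-0.6, 1.0, -9.9]
t 13.58 bear in press [ -2.13 -37.81 158.09] Fpress [-0.33  1.07 -9.91] mom [ 0.07  0.25 -0.01] rot [3.14 0.   1.82] 15.619998689337862
```

```bash
python3 -m creep '-.00024 .00097 .0002 0 0 0 5;0 0 0 0 0 0 5'|sed -n 4p; python3 av.py 1
python3 -m creep '-.00024 .00097 .0002 0 0 0 5;0 0 0 0 0 0 5'|sed -n 4p; python3 av.py 1
python3 -m creep '-.00024 .00097 .0002 0 0 0 5;0 0 0 0 0 0 5'|sed -n 4p; python3 av.py 1
```

```text
contact_force: [-0.7, 0.6, -9.7]
t 13.8 bear in press [ -2.13 -36.81 158.27] Fpress [-0.48  0.77 -9.73] mom [-0.01  0.31 -0.02] rot [3.14 0.   1.82] 15.605377040977764
contact_force: [-1.2, 0.5, -9.1]
t 14.02 bear in press [ -2.12 -35.8  158.47] Fpress [-1.02  0.74 -9.1 ] mom [-0.01  0.25 -0.05] rot [3.14 0.   1.82] 15.55515017523345
contact_force: [-0.2, -0.4, -9.2]
t 14.23 bear in press [ -2.12 -34.8  158.68] Fpress [-0.27 -0.34 -9.17] mom [-0.04  0.33 -0.  ] rot [3.14 0.   1.82] 15.874612865062014
```

```bash
python3 -m creep '-.00024 .00097 .0001 0 0 0 5;0 0 0 0 0 0 5'|sed -n 4p; python3 av.py 1
python3 -m creep '-.00024 .00097 .0001 0 0 0 5;0 0 0 0 0 0 5'|sed -n 4p; python3 av.py 1
python3 -m creep '-.00024 .00097 .0001 0 0 0 5;0 0 0 0 0 0 5'|sed -n 4p; python3 av.py 1
```

```text
contact_force: [-0.5, 0.5, -10.0]
t 14.45 bear in press [ -2.13 -33.94 158.74] Fpress [ -0.34   0.56 -10.01] mom [-0.21  0.25 -0.04] rot [3.14 0.   1.82] 15.655761858789534
contact_force: [-0.3, -1.5, -9.8]
t 14.67 bear in press [ -2.06 -33.24 158.93] Fpress [-0.67 -1.38 -9.76] mom [-0.46  0.09 -0.03] rot [3.14 0.   1.82] 16.16946119908495
contact_force: [1.5, -2.3, -9.2]
t 14.88 bear in press [ -1.64 -32.18 159.38] Fpress [ 0.89 -2.64 -9.22] mom [-0.47 -0.3   0.02] rot [3.14 0.   1.82] 15.887677502701099
```

Contact near wire y −34: Mx drops sharply. Next, slide up along the post in light contact until the channel mouth lets it in.

```bash
python3 -m creep '.00005 -.0002 .001 0 0 0 5;0 0 0 0 0 0 5'|sed -n 4p; python3 av.py 1
python3 -m creep '.00005 -.0002 .001 0 0 0 5;0 0 0 0 0 0 5'|sed -n 4p; python3 av.py 1
python3 -m creep '.00005 -.0002 .001 0 0 0 5;0 0 0 0 0 0 5'|sed -n 4p; python3 av.py 1
```

```text
contact_force: [2.6, -1.7, -10.6]
t 15.1 bear in press [ -1.87 -32.28 159.99] Fpress [  2.09  -2.26 -10.58] mom [-0.57 -0.48  0.  ] rot [3.14 0.   1.82] 16.105184405583763
contact_force: [2.5, -1.6, -11.2]
t 15.32 bear in press [ -1.98 -32.4  160.88] Fpress [  2.    -2.13 -11.18] mom [-0.54 -0.56  0.02] rot [3.14 0.   1.82] 15.891554198464792
contact_force: [2.5, -1.8, -12.4]
t 15.53 bear in press [ -2.01 -32.55 161.91] Fpress [  2.    -2.37 -12.39] mom [-0.55 -0.6  -0.01] rot [ 3.14 -0.    1.82] 15.578471768600131
```

```bash
python3 -m creep '.00005 -.0002 .001 0 0 0 5;0 0 0 0 0 0 5'|sed -n 4p; python3 av.py 1
python3 -m creep '.00005 -.0002 .001 0 0 0 5;0 0 0 0 0 0 5'|sed -n 4p; python3 av.py 1
```

```text
contact_force: [2.7, -2.3, -11.9]
t 15.75 bear in press [ -2.06 -32.77 162.98] Fpress [  2.11  -2.86 -11.86] mom [-0.49 -0.59 -0.  ] rot [3.14 0.   1.82] 15.45164525080319
contact_force: [3.4, -1.9, -11.8]
t 15.97 bear in press [ -2.08 -32.98 164.  ] Fpress [  2.87  -2.68 -11.76] mom [-0.52 -0.6   0.03] rot [3.14 0.   1.82] 15.70372051492244
```

```bash
python3 -m creep '.00005 -.0002 .001 0 0 0 5;0 0 0 0 0 0 5'|sed -n 4p; python3 av.py 1
python3 -m creep '.00005 -.0002 .001 0 0 0 5;0 0 0 0 0 0 5'|sed -n 4p; python3 av.py 1
python3 -m creep '.00005 -.0002 .001 0 0 0 5;0 0 0 0 0 0 5'|sed -n 4p; python3 av.py 1
```

```text
contact_force: [2.5, -0.8, -12.7]
t 16.18 bear in press [ -2.08 -33.16 164.99] Fpress [  2.22  -1.39 -12.74] mom [-0.47 -0.61 -0.05] rot [ 3.14 -0.    1.82] 16.015514573759823
contact_force: [2.5, -0.8, -14.0]
t 16.4 bear in press [ -2.09 -33.37 166.02] Fpress [  2.19  -1.4  -14.02] mom [-0.43 -0.6   0.06] rot [ 3.14 -0.    1.82] 15.608556213952337
contact_force: [2.3, -1.1, -12.5]
t 16.62 bear in press [ -2.08 -33.5  167.16] Fpress [  1.97  -1.6  -12.53] mom [-0.36 -0.57 -0.02] rot [ 3.14 -0.    1.82] 15.705553209685249
```

```bash
python3 -m creep '-.00002 .0001 .001 0 0 0 5;0 0 0 0 0 0 5'|sed -n 4p; python3 av.py 1
python3 -m creep '-.00002 .0001 .001 0 0 0 5;0 0 0 0 0 0 5'|sed -n 4p; python3 av.py 1
python3 -m creep '-.00002 .0001 .001 0 0 0 5;0 0 0 0 0 0 5'|sed -n 4p; python3 av.py 1
```

```text
contact_force: [2.5, -0.2, -11.9]
t 16.83 bear in press [ -2.07 -33.36 168.24] Fpress [  2.36  -0.85 -11.87] mom [-0.33 -0.5   0.04] rot [ 3.14 -0.    1.82] 15.835079131568762
contact_force: [2.1, -0.1, -12.3]
t 17.05 bear in press [ -2.07 -33.12 169.16] Fpress [  2.04  -0.64 -12.29] mom [-0.07 -0.5  -0.02] rot [ 3.14 -0.    1.82] 15.888568985791087
contact_force: [2.5, 0.7, -13.1]
t 17.27 bear in press [ -2.06 -32.97 170.03] Fpress [  2.58   0.04 -13.06] mom [ 0.05 -0.52  0.04] rot [ 3.14 -0.    1.82] 15.818617708345379
```

Mx released from −0.33 to about 0 at bearing z ≈169, although I was still moving left, so the post is in the channel mouth. Swing left at constant z.

```bash
python3 -m creep '-.00024 .00097 0 0 0 0 5;0 0 0 0 0 0 5'|sed -n 4p; python3 av.py 1
python3 -m creep '-.00024 .00097 0 0 0 0 5;0 0 0 0 0 0 5'|sed -n 4p; python3 av.py 1
python3 -m creep '-.00024 .00097 0 0 0 0 5;0 0 0 0 0 0 5'|sed -n 4p; python3 av.py 1
```

```text
contact_force: [1.5, 0.2, -12.1]
t 17.48 bear in press [ -2.06 -32.21 169.98] Fpress [  1.47  -0.22 -12.11] mom [-0.12 -0.43  0.05] rot [3.14 0.   1.82] 15.443709025169145
contact_force: [2.1, -1.3, -11.6]
t 17.7 bear in press [ -2.05 -31.47 170.1 ] Fpress [  1.75  -1.83 -11.64] mom [-0.45 -0.63 -0.06] rot [3.14 0.   1.82] 15.750231947353855
contact_force: [3.1, -2.2, -10.7]
t 17.92 bear in press [ -2.03 -30.58 170.24] Fpress [  2.52  -2.87 -10.69] mom [-0.71 -0.54  0.03] rot [3.14 0.   1.82] 15.767976289065778
```

Blocked again, and Fz lightened, so the upper lip's corner is riding on the post and the plate is a little low. Back off, raise 1.2 mm, retry.

```bash
python3 -m creep '.0005 -.0019 0 0 0 0 5;0 0 .0012 0 0 0 5;0 0 0 0 0 0 5'|sed -n 4p; python3 av.py 1
python3 -m creep '-.00024 .00097 0 0 0 0 5;0 0 0 0 0 0 5'|sed -n 4p; python3 av.py 1
python3 -m creep '-.00024 .00097 0 0 0 0 5;0 0 0 0 0 0 5'|sed -n 4p; python3 av.py 1
python3 -m creep '-.00024 .00097 0 0 0 0 5;0 0 0 0 0 0 5'|sed -n 4p; python3 av.py 1
```

```text
contact_force: [1.6, 0.7, -13.5]
t 18.22 bear in press [ -2.09 -31.74 170.92] Fpress [  1.73   0.27 -13.55] mom [ 0.13 -0.5  -0.01] rot [-3.14 -0.    1.82] 15.73108442590404
contact_force: [2.6, 0.4, -12.6]
t 18.43 bear in press [ -2.06 -31.   171.02] Fpress [  2.63  -0.2  -12.57] mom [-0.03 -0.44 -0.03] rot [-3.14 -0.    1.82] 15.593079627380819
contact_force: [2.0, -1.0, -11.9]
t 18.65 bear in press [ -2.04 -30.15 171.21] Fpress [  1.74  -1.48 -11.88] mom [-0.11 -0.41  0.03] rot [3.14 0.   1.82] 15.705365155885591
contact_force: [2.5, -0.8, -11.2]
t 18.87 bear in press [ -2.03 -29.27 171.36] Fpress [  2.23  -1.35 -11.21] mom [-0.21 -0.42  0.01] rot [3.14 0.   1.82] 15.792300447014421
```

```bash
python3 -m creep '0 0 .0008 0 0 0 5;-.00024 .00097 0 0 0 0 5;0 0 0 0 0 0 5'|sed -n 4p; python3 av.py 1
python3 -m creep '-.00024 .00097 0 0 0 0 5;0 0 0 0 0 0 5'|sed -n 4p; python3 av.py 1
python3 -m creep '-.00024 .00097 0 0 0 0 5;0 0 0 0 0 0 5'|sed -n 4p; python3 av.py 1
python3 -m creep '-.00024 .00097 0 0 0 0 5;0 0 0 0 0 0 5'|sed -n 4p; python3 av.py 1
```

```text
contact_force: [1.9, 0.9, -12.6]
t 19.17 bear in press [ -2.08 -27.98 171.78] Fpress [  2.02   0.43 -12.59] mom [-0.01 -0.48 -0.02] rot [-3.14 -0.    1.82] 15.738000064997932
contact_force: [2.3, 0.4, -13.1]
t 19.38 bear in press [ -2.04 -27.12 171.93] Fpress [  2.38  -0.15 -13.11] mom [-0.13 -0.45 -0.03] rot [-3.14 -0.    1.82] 16.107300950621624
contact_force: [1.2, 0.1, -11.9]
t 19.6 bear in press [ -2.02 -26.18 172.02] Fpress [  1.16  -0.2  -11.89] mom [-0.16 -0.43  0.04] rot [3.14 0.   1.82] 15.407339038962169
contact_force: [2.1, -0.5, -11.9]
t 19.82 bear in press [ -2.01 -25.2  172.07] Fpress [  1.87  -1.   -11.9 ] mom [-0.3  -0.37 -0.01] rot [3.14 0.   1.82] 16.006379659261626
```

```bash
python3 -m creep '0 0 .0004 0 0 0 5;-.00024 .00097 0 0 0 0 5;-.00024 .00097 0 0 0 0 5;0 0 0 0 0 0 5'|sed -n 4p; python3 av.py 1
python3 -m creep '-.00024 .00097 0 0 0 0 5;-.00024 .00097 0 0 0 0 5;0 0 0 0 0 0 5'|sed -n 4p; python3 av.py 1
python3 -m creep '-.00024 .00097 0 0 0 0 5;0 0 0 0 0 0 5'|sed -n 4p; python3 av.py 1
```

```text
contact_force: [1.8, -0.7, -12.8]
t 20.2 bear in press [ -2.02 -23.04 172.37] Fpress [  1.54  -1.08 -12.78] mom [-0.25 -0.41  0.01] rot [ 3.14 -0.    1.82] 15.886893458418399
contact_force: [1.9, 0.1, -12.4]
t 20.5 bear in press [ -2.05 -20.9  172.2 ] Fpress [  1.91  -0.34 -12.43] mom [-0.12 -0.44  0.03] rot [-3.14 -0.    1.82] 15.77376819115594
contact_force: [1.6, 0.4, -13.4]
t 20.72 bear in press [ -2.07 -20.02 172.14] Fpress [  1.63  -0.02 -13.38] mom [-0.13 -0.4  -0.04] rot [-3.14 -0.    1.82] 15.800556687370346
```

```bash
python3 -m creep '-.00024 .00097 0 0 0 0 5;0 0 0 0 0 0 5'|sed -n 4p; python3 av.py 1
python3 -m creep '-.00024 .00097 0 0 0 0 5;0 0 0 0 0 0 5'|sed -n 4p; python3 av.py 1
python3 -m creep '-.00024 .00097 0 0 0 0 5;0 0 0 0 0 0 5'|sed -n 4p; python3 av.py 1
python3 -m creep '-.00024 .00097 0 0 0 0 5;0 0 0 0 0 0 5'|sed -n 4p; python3 av.py 1
```

```text
contact_force: [1.4, -0.7, -14.8]
t 20.93 bear in press [ -2.05 -19.09 172.22] Fpress [  1.17  -1.03 -14.85] mom [-0.17 -0.39  0.  ] rot [-3.14 -0.    1.82] 15.75553338210911
contact_force: [0.7, -0.5, -13.5]
t 21.15 bear in press [ -2.02 -18.14 172.3 ] Fpress [  0.59  -0.63 -13.46] mom [-0.26 -0.34  0.02] rot [-3.14 -0.    1.82] 15.702563397197059
contact_force: [0.8, -0.8, -15.0]
t 21.37 bear in press [ -2.01 -17.14 172.32] Fpress [  0.61  -1.02 -15.01] mom [-0.24 -0.29 -0.01] rot [-3.14  0.    1.82] 15.578004121752986
contact_force: [1.8, -1.6, -13.8]
t 21.58 bear in press [ -2.   -16.14 172.34] Fpress [  1.39  -2.03 -13.78] mom [-0.28 -0.28 -0.02] rot [3.14 0.   1.82] 15.970165282864858
```

```bash
python3 -m creep '-.00024 .00097 -.0003 0 0 0 5;0 0 0 0 0 0 5'|sed -n 4p; python3 av.py 1
python3 -m creep '-.00024 .00097 0 0 0 0 5;0 0 0 0 0 0 5'|sed -n 4p; python3 av.py 1
python3 -m creep '-.00024 .00097 0 0 0 0 5;0 0 0 0 0 0 5'|sed -n 4p; python3 av.py 1
python3 - <<'E'
from h import *
s=shot('side');cv2.imwrite('pics/m6.png',cv2.resize(s[130:210,200:280],(600,600),interpolation=2))
E
```

```text
contact_force: [1.4, -0.5, -14.3]
t 21.8 bear in press [ -2.02 -15.13 172.02] Fpress [  1.27  -0.82 -14.3 ] mom [-0.3  -0.33  0.01] rot [-3.14  0.    1.82] 15.691284187777589
contact_force: [1.3, -1.0, -13.8]
t 22.02 bear in press [ -1.98 -14.16 172.05] Fpress [  0.97  -1.3  -13.8 ] mom [-0.35 -0.31  0.01] rot [3.14 0.   1.82] 15.956976753043854
contact_force: [1.5, -1.9, -14.2]
t 22.23 bear in press [ -1.97 -13.47 172.05] Fpress [  0.99  -2.22 -14.18] mom [-0.72 -0.38  0.01] rot [3.14 0.   1.82] 16.13303593051223
```

View pics/m6.png

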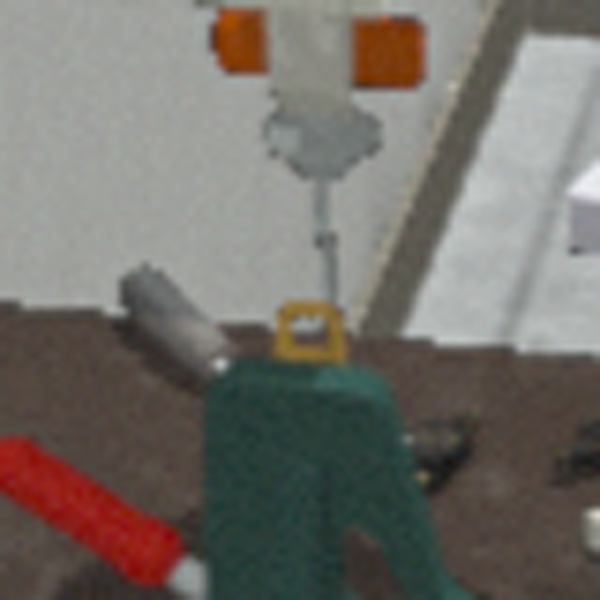

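The picture shows the plate upright above the upright's top, its eye at crop (310,330) → u≈241, in line with the post. The wire is against the eye's left side. The Mx jump is the far wall, so ease back 0.8 mm and lower.

```bash
python3 -m creep '.0002 -.0008 0 0 0 0 5;0 0 -.001 0 0 0 5;0 0 0 0 0 0 5'|sed -n 4p; python3 av.py 1
python3 -m creep '0 0 -.001 0 0 0 5;0 0 -.001 0 0 0 5;0 0 0 0 0 0 5'|sed -n 4p; python3 av.py 1
python3 -m creep '0 0 -.001 0 0 0 5;0 0 -.001 0 0 0 5;0 0 0 0 0 0 5'|sed -n 4p; python3 av.py 1
```

```text
contact_force: [1.6, -1.7, -13.6]
t 22.58 bear in press [ -1.96 -14.   171.03] Fpress [  1.18  -2.07 -13.62] mom [-0.4  -0.28 -0.04] rot [ 3.14 -0.    1.82] 15.654684317733993
contact_force: [0.9, -0.3, -12.3]
t 22.88 bear in press [ -1.96 -14.02 168.95] Fpress [  0.82  -0.55 -12.33] mom [-0.38 -0.3  -0.01] rot [ 3.14 -0.    1.82] 15.950076867578794
contact_force: [1.0, -1.3, -8.8]
t 23.18 bear in press [ -1.87 -14.1  167.48] Fpress [ 0.6  -1.52 -8.77] mom [-0.37 -0.12  0.03] rot [3.14 0.   1.82] 16.033725459568412
```

```bash
python3 -m creep '0 0 -.001 0 0 0 5;0 0 0 0 0 0 5'|sed -n 4p; python3 av.py 1
python3 -m creep '0 0 -.001 0 0 0 5;0 0 0 0 0 0 5'|sed -n 4p; python3 av.py 1
python3 -m creep '0 0 -.001 0 0 0 5;0 0 0 0 0 0 5'|sed -n 4p; python3 av.py 1
```

```text
contact_force: [0.2, -2.7, -4.4]
t 23.4 bear in press [ -1.7  -14.18 167.02] Fpress [-0.46 -2.67 -4.44] mom [-0.38 -0.07  0.03] rot [3.14 0.   1.82] 15.383536389999751
contact_force: [1.1, -1.6, -0.3]
t 23.62 bear in press [ -1.67 -14.21 165.92] Fpress [ 0.67 -1.87 -0.32] mom [-0.33 -0.12 -0.02] rot [3.14 0.   1.82] 16.170185425913445
contact_force: [0.4, -2.5, -0.6]
t 23.83 bear in press [ -1.85 -14.16 164.33] Fpress [-0.2  -2.52 -0.58] mom [-0.43 -0.1  -0.06] rot [3.14 0.   1.82] 15.678583514553639
```

Load is off at z≈166, about where the pocket's top should seat. Relieve sideways, centring the wire in the eye, and check.

```bash
python3 -m creep '.0003 -.001 0 0 0 0 5;.0003 -.001 0 0 0 0 5;0 0 0 0 0 0 5'|sed -n 4p; python3 av.py 2
python3 -m creep '.0002 -.001 -.0005 0 0 0 5;.0002 -.001 -.0005 0 0 0 5;0 0 0 0 0 0 5'|sed -n 4p; python3 av.py 2
python3 - <<'E'
from pf import *
s=shot('side');cv2.imwrite('pics/s7.png',s)
h=cv2.cvtColor(s,cv2.COLOR_BGR2HSV); m=cv2.inRange(h,(12,110,70),(32,255,255))[140:200,220:262]
v,u=np.nonzero(m);p=np.c_[u+220,v+140]
for k in range(p[:,1].min(),p[:,1].max()+1): print(k,p[p[:,1]==k][:,0].tolist())
for pz in(141,143,145,147): print(pz,'plate top if home',proj('side',P(pp,(-2,-22,pz+26))),'L/R',proj('side',P(pp,(-2,-33,pz+26)))[0],proj('side',P(pp,(-2,-11,pz+26)))[0])
E
```

```text
contact_force: [-0.7, 0.0, -1.1]
t 24.18 bear in press [ -1.97 -16.06 163.83] Fpress [-0.15 -0.2  -1.14] mom [-0.11  0.03 -0.02] rot [-3.14 -0.    1.82] 15.762612388857391
contact_force: [-0.3, 0.2, -0.9]
t 24.53 bear in press [ -2.03 -18.28 162.88] Fpress [ 0.23  0.1  -1.08] mom [-0.1   0.02 -0.02] rot [-3.14 -0.    1.82] 15.831707654438693
140 [228, 229, 230, 231, 232, 246, 247, 248, 249, 250, 251, 252]
141 [228, 229, 230, 231, 246, 247, 248, 249, 250, 251, 252]
142 [231, 246, 247, 248, 249, 250, 251, 252]
143 [246, 247, 248, 249, 250, 251, 252]
144 []
145 []
146 []
147 []
148 []
149 []
150 []
151 []
152 []
153 []
154 []
155 []
156 []
157 []
158 []
159 []
160 []
161 []
162 []
163 []
164 []
165 []
166 []
167 []
168 []
169 []
170 []
171 []
172 [239, 240, 241, 242, 243]
173 [238, 239, 240, 241, 242, 243, 244]
174 [237, 238, 239, 243, 244, 245]
175 [237, 238, 243, 244, 245]
176 [236, 237, 238, 243, 244, 245]
177 [237, 238, 243, 244, 245]
141 plate top if home [240.41192373 172.79899311] L/R 235.76603666997704 245.06899965992994
143 plate top if home [240.39438659 172.03445879] L/R 235.74425994024318 245.05572260675447
145 plate top if home [240.37681721 171.2685192 ] L/R 235.72244323163585 245.0424211200512
147 plate top if home [240.35921551 170.50117047] L/R 235.70058643396084 245.0290951323111
```

All forces are free, with the plate central at u≈241 and its top at v≈171.5, which fits home for post z≈145. Check seating with a light push on the eye's lower edge (expected contact at bearing ≈158).

```bash
python3 -m creep '0 0 -.0015 0 0 0 5;0 0 -.0015 0 0 0 5;0 0 0 0 0 0 5'|sed -n 4p; python3 av.py 1
python3 -m creep '0 0 -.0007 0 0 0 5;0 0 0 0 0 0 5'|sed -n 4p;python3 -m creep '0 0 -.0007 0 0 0 5;0 0 0 0 0 0 5'|sed -n 4p; python3 av.py 1
python3 -m creep '0 0 -.0007 0 0 0 5;0 0 0 0 0 0 5'|sed -n 4p; python3 av.py 1
```

```text
contact_force: [-0.3, 0.5, 0.1]
t 24.88 bear in press [ -2.12 -18.1  159.6 ] Fpress [-0.13  0.52  0.09] mom [-0.11  0.03  0.02] rot [-3.14 -0.    1.82] 15.871679695643857
contact_force: [0.6, -0.3, -1.1]
contact_force: [-0.5, 0.8, -0.2]
t 25.27 bear in press [ -1.93 -18.23 158.73] Fpress [-0.3   0.93 -0.24] mom [-0.07  0.02 -0.01] rot [3.14 0.   1.82] 15.942618719049843
contact_force: [-0.9, 0.0, 2.9]
t 25.48 bear in press [ -1.88 -18.24 158.41] Fpress [-0.91  0.24  2.95] mom [-0.09  0.15 -0.06] rot [3.14 0.   1.82] 15.913521284267759
```

Seated: firm contact at the expected height. Centre in the eye and withdraw towards −x.

```bash
python3 -m creep '0 0 .0012 0 0 0 5;.0005 -.0018 .001 0 0 0 5;0 0 0 0 0 0 5'|sed -n 4p
python3 -m creep '-.0019 -.0005 0 0 0 0 5;-.0019 -.0005 0 0 0 0 5;-.0019 -.0005 0 0 0 0 5;0 0 0 0 0 0 5'|sed -n 4p; python3 av.py 1
python3 -m creep '-.0019 -.0005 0 0 0 0 5;-.0019 -.0005 0 0 0 0 5;-.0019 -.0005 0 0 0 0 5;0 0 0 0 0 0 5'|sed -n 4p; python3 av.py 1
python3 -m creep '-.0019 -.0005 0 0 0 0 5;-.0019 -.0005 0 0 0 0 5;-.0019 -.0005 0 0 0 0 5;0 0 0 0 0 0 5'|sed -n 4p; python3 av.py 1
```

```text
contact_force: [-0.6, 0.4, -0.8]
contact_force: [0.4, -0.2, -2.0]
t 26.12 bear in press [ -8.27 -20.08 160.09] Fpress [ 0.32 -0.34 -1.96] mom [-0.09  0.02  0.01] rot [-3.14 -0.    1.82] 15.722122526063812
contact_force: [0.8, 0.1, -1.1]
t 26.5 bear in press [-14.07 -20.14 160.17] Fpress [ 0.8  -0.09 -1.1 ] mom [-0.12 -0.01  0.06] rot [-3.14 -0.    1.82] 15.812281553969024
contact_force: [1.1, 0.6, -2.2]
t 26.88 bear in press [-19.98 -20.21 160.18] Fpress [ 1.25  0.28 -2.15] mom [-0.07  0.05 -0.03] rot [-3.14 -0.    1.82] 15.916975719130647
```

```bash
python3 -m creep '-.0081 -.002 0 0 0 0 5;-.0081 -.002 0 0 0 0 5;-.0081 -.002 0 0 0 0 5;-.0035 .0151 0 0 0 -.0057 5;-.0035 .0303 0 0 0 -.0057 5;-.0035 .0303 0 0 0 -.0057 5;-.0035 .0303 0 0 0 -.0057 5;-.0035 .0303 0 0 0 -.0057 5'|sed -n 1,4p
python3 -m creep '-.0035 .0303 0 0 0 -.0057 5;-.0035 .0303 0 0 0 -.0057 5;-.0035 .0303 0 0 0 -.0057 5;-.0035 .0303 0 0 0 -.0057 5;-.0035 .0303 0 0 0 -.0057 5;0 .0152 0 0 0 0 5;0 0 0 0 0 0 5;0 0 0 0 0 0 5'|sed -n 1,4p
python3 - <<'E'
from h import *
L=[]
for k in range(6):
    s=shot('side');o=readout.get_obs();L.append(np.r_[o['tool_pos'],o['tcp_rot'][2],o['moment']])
print(np.round(np.mean(L,0),3)); cv2.imwrite('pics/s8.png',s); t=shot('top');cv2.imwrite('pics/t8.png',t)
a=cv2.imread('pics/s3.png')
cv2.imwrite('pics/m8.png',np.hstack([cv2.resize(a[130:230,340:410],(280,400),interpolation=2),cv2.resize(s[130:230,340:410],(280,400),interpolation=2),cv2.resize(s[150:210,215:250],(233,400),interpolation=2)]))
E
```

```text
time: 27.6
tool_pos: [516.5, 68.4, 297.9]
tcp_rot: [3.141, 0.0, 1.793]
contact_force: [0.1, -0.3, -1.7]
time: 28.27
tool_pos: [499.5, 234.4, 297.6]
tcp_rot: [-3.141, 0.0, 1.767]
contact_force: [0.9, 0.0, -2.0]
[ 5.00084e+02  2.33311e+02  2.97714e+02  1.76500e+00 -9.00000e-02
  2.00000e-02  0.00000e+00]
```

View pics/m8.png

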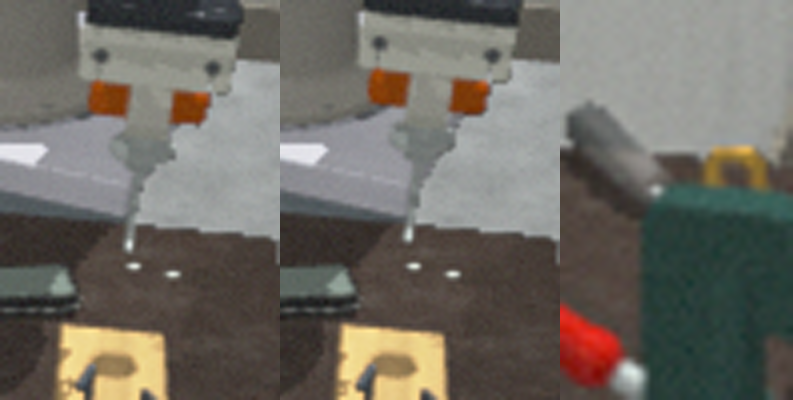

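Puller unchanged in the grip (hook at the same offset as in the first image); the plate hangs on the post. Correct y by +0.9 mm and insert.

```bash
python3 -m creep '-.0001 .0009 0 0 0 0 5;0 0 -.02 0 0 0 5;0 0 -.02 0 0 0 5;0 0 -.02 0 0 0 5;0 0 -.012 0 0 0 5;0 0 -.004 0 0 0 5;0 0 0 0 0 0 5'|sed -n 1,4p
python3 -m creep '0 0 -.005 0 0 0 5;0 0 -.008 0 0 0 5;0 0 -.008 0 0 0 5;0 0 -.005 0 0 0 5;0 0 0 0 0 0 5'|sed -n 1,4p; python3 av.py 2
python3 -m creep '0 0 -.005 0 0 0 5;0 0 -.007 0 0 0 5;0 0 -.007 0 0 0 5;0 0 -.005 0 0 0 5;0 0 0 0 0 0 5'|sed -n 1,4p; python3 av.py 2
```

```text
time: 29.2
tool_pos: [499.7, 235.0, 220.7]
tcp_rot: [-3.14, 0.0, 1.766]
contact_force: [0.2, 0.4, -1.4]
time: 29.62
tool_pos: [499.4, 235.1, 194.3]
tcp_rot: [-3.139, 0.0, 1.766]
contact_force: [-0.2, 0.1, -0.4]
t 29.67 bear in press [ -4.81 283.12  57.14] Fpress [-0.13  0.17 -0.93] mom [-0.09  0.04  0.01] rot [-3.14  0.    1.77] 15.910236422067687
time: 30.13
tool_pos: [499.3, 235.0, 170.1]
tcp_rot: [-3.139, 0.0, 1.766]
contact_force: [-0.6, 0.6, -1.9]
t 30.18 bear in press [ -4.91 283.1   32.9 ] Fpress [-0.14 -0.3  -1.68] mom [-0.06  0.08  0.02] rot [-3.14  0.    1.77] 15.666841230140937
```

```bash
python3 -m creep '.0004 -.0006 -.004 0 0 0 5;0 0 -.004 0 0 0 5;0 0 -.002 0 0 0 5;0 0 0 0 0 0 5'|sed -n 2,4p
python3 -m creep '0 0 -.002 0 0 0 5;0 0 -.002 0 0 0 5;0 0 0 0 0 0 5'|sed -n 2,4p
python3 -m creep '0 0 -.0015 0 0 0 5;0 0 -.001 0 0 0 5;0 0 0 0 0 0 5'|sed -n 2,4p
python3 -m creep '0 0 -.001 0 0 0 5;0 0 0 0 0 0 5'|sed -n 2,4p; python3 av.py 2
```

```text
tool_pos: [500.1, 234.6, 161.0]
tcp_rot: [-3.141, 0.0, 1.766]
contact_force: [-0.3, -0.1, -1.9]
tool_pos: [500.3, 234.6, 157.3]
tcp_rot: [-3.141, 0.0, 1.766]
contact_force: [-0.2, -0.1, -2.3]
tool_pos: [500.3, 234.6, 154.9]
tcp_rot: [-3.141, 0.0, 1.766]
contact_force: [0.1, 0.6, -1.4]
tool_pos: [500.4, 234.6, 154.0]
tcp_rot: [-3.142, 0.0, 1.766]
contact_force: [-0.5, -0.1, -2.5]
t 31.28 bear in press [ -4.13 282.46  16.56] Fpress [ 0.01 -0.29 -1.63] mom [-0.07  0.05 -0.  ] rot [-3.14  0.    1.77] 15.689691716895641
```

```bash
python3 -m creep '0 0 -.001 0 0 0 5;0 0 0 0 0 0 5'|sed -n 2,4p
python3 -m creep '0 0 -.0007 0 0 0 5;0 0 0 0 0 0 5'|sed -n 2,4p
python3 -m creep '0 0 -.0005 0 0 0 5;0 0 0 0 0 0 5'|sed -n 2,4p; python3 av.py 3
```

```text
tool_pos: [500.3, 234.7, 153.0]
tcp_rot: [-3.142, 0.0, 1.766]
contact_force: [-0.3, -0.3, -2.5]
tool_pos: [500.4, 234.6, 152.3]
tcp_rot: [-3.142, 0.0, 1.766]
contact_force: [-0.7, 0.4, -2.1]
tool_pos: [500.4, 234.7, 151.9]
tcp_rot: [3.141, 0.0, 1.766]
contact_force: [0.7, 0.0, -1.4]
t 31.93 bear in press [ -4.1  282.47  14.43] Fpress [ 0.24 -0.24 -1.67] mom [-0.11  0.02  0.01] rot [3.14 0.   1.77] 15.72354216342116
```

```bash
python3 -m creep '0 0 -.0005 0 0 0 5;0 0 0 0 0 0 5'|sed -n 2,4p
python3 -m creep '0 0 -.0005 0 0 0 5;0 0 0 0 0 0 5'|sed -n 2,4p
python3 -m creep '0 0 -.0004 0 0 0 5;0 0 0 0 0 0 5'|sed -n 2,4p; python3 av.py 2
```

```text
tool_pos: [500.4, 234.7, 151.9]
tcp_rot: [3.141, -0.0, 1.766]
contact_force: [-1.0, -0.3, 3.5]
tool_pos: [500.4, 234.7, 151.9]
tcp_rot: [3.141, 0.0, 1.766]
contact_force: [-3.3, -1.4, 7.8]
tool_pos: [500.4, 234.7, 151.8]
tcp_rot: [3.141, 0.0, 1.766]
contact_force: [-4.0, -1.7, 11.1]
t 32.53 bear in press [ -4.11 282.48  14.36] Fpress [-4.39 -0.57 10.86] mom [-0.34  0.75 -0.02] rot [3.14 0.   1.77] 15.598049452120106
```

Flange seated at z 151.9, the same height as at the grasp. Unload, release, lift clear.

```bash
python3 -m creep '0 0 .001 0 0 0 5;0 0 0 0 0 0 12;0 0 0 0 0 0 25;0 0 0 0 0 0 43;0 0 0 0 0 0 43;0 0 0 0 0 0 43'|sed -n 2,6p
python3 -m creep '0 0 .01 0 0 0 43;0 0 .02 0 0 0 43;0 0 .025 0 0 0 43;0 0 .025 0 0 0 43;0 0 .025 0 0 0 43;-.03 .01 .02 0 0 0 43;-.03 .01 0 0 0 0 43;-.03 .01 0 0 0 0 43'|sed -n 2,4p
python3 -m creep '-.03 .01 0 0 0 0 43;-.03 .01 0 0 0 0 43;0 0 0 0 0 0 43'|sed -n 2,4p
python3 - <<'E'
from h import *
s=shot('side');t=shot('top')
cv2.imwrite('pics/m9.png',np.hstack([cv2.resize(s[160:270,200:400],(480,264),interpolation=2),cv2.resize(t[165:255,260:370],(323,264),interpolation=2)]))
E
```

```text
tool_pos: [500.4, 234.7, 151.3]
tcp_rot: [-3.141, 0.0, 1.766]
contact_force: [-0.3, -0.6, -0.2]
grip_width: 36.9
finger_force: 0.0
tool_pos: [410.0, 264.9, 278.5]
tcp_rot: [3.138, -0.001, 1.765]
contact_force: [-0.3, 1.1, 0.2]
tool_pos: [345.9, 285.5, 277.3]
tcp_rot: [-3.14, -0.001, 1.769]
contact_force: [-0.7, -0.5, 0.6]
```

View pics/m9.png

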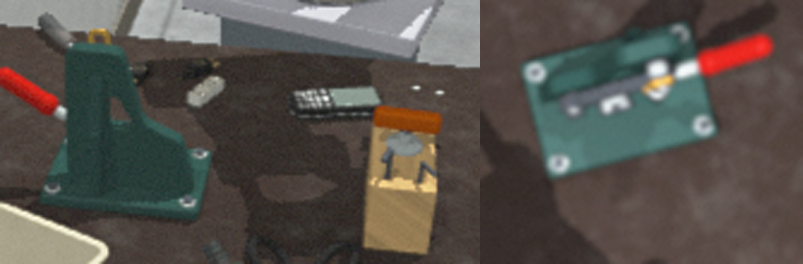

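The picture shows the puller upright in its hole, with its flange on the block at crop (403,143). The hook plate hangs at the post (top crop (657,82)) and the lever is up. Handing in.

```bash
python3 -c "
from plant import order
print(order.close_job())"
```

```text
the job is handed in; nothing more can be done
None
```

The job is handed in: the spring's hook plate hangs in the post's groove holding the lever up, the puller is back upright in its hole, the wrist never read above 15 N while on the plate, and the run took about 34 of the 72 s.

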